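Rack the glued sandal soles

ROBOT

A 6-joint arm with a two-finger parallel gripper is mounted at the origin on the work surface. World frame = base frame: x ahead of the robot, y to its left, z up, the work surface at z = 0. Lengths are in m, angles in degrees, forces in N, time in s.
With the tool pointing down it reaches from about 0.375 to 0.9 m from the base axis. Payload 3.1 kg.
Tool frame: the origin (TCP) lies on the centre line of the jaws, within the pads' length; the fingertips stand 25 mm ahead of it and the grasp point (between the pads) lies 6 mm ahead of it; z points along the fingers, y is the line along which they close (so a half turn about z gives the same grasp; the last joint's range is limited). The gripper opens to 87 mm and grips with 3 to 60 N. Pads are 19 mm wide; open, the fingers measure 117 mm over their backs; the gripper's body (75 mm by 190 mm) begins 51 mm behind the grasp point.
Start: joints at [-73.94, 30.224, 82.088, -0, 67.689, -10.227], TCP at [0.277, -0.56, 0.248] pointing down, gripper open.
Joint ranges: [-176.69, 176.69], [-43.24, 126.21], [12.49, 139.97], [-82, 262], [0, 151.66], [-163.58, 163.58]. Speed limits (degrees/s): [159.86, 159.86, 180, 180, 180, 180].

INTERFACE

Orientations are given as a 3x3 rotation matrix whose columns are the frame's x, y, z axes.
In Python, from rig import * gives the robot as it stands.
- The arm moves only by the tool step_arm, never from a script. Its argument "steps" is a list of rows, each a list of 7 numbers: the shift along the tool's x, y, z normalised to -1 to 1, where 1 is 0.3 m, then the turn, a rotation vector about the tool's x, y, z normalised to -1 to 1, where 1 is 45 degrees, then the gripper's target within -1 to 1 (shut at 1, half-way at 0, fully open at -1). A call has 1 to 8 rows; each row is the pose to reach, as a shift and turn from the pose commanded when the call began, along the tool's axes at that moment; what a row does not reach only later rows make up. A row lasts 1/12 s, in which the tool goes at most 41.7 mm and 7.16 degrees, less where a joint would pass 70% of its speed; a pose out of reach is approached as far as the arm can. A call with a number of a shift or a turn outside -1 to 1 is refused whole. A call with a gripper value outside its range is refused whole. The fingers move at their own pace and stop on an object; the grip force is fixed at half the most. Time passes only in rows, so rows that repeat a pose let the fingers close. It gives the time, the measured TCP pose, the force, the opening and the grip force at its end, in the units of the state.
- read_state(): the state, without advancing time (a new reading comes with each control period).
- capture(name): name is "side" or "top"; returns a dict with "image" (400x640x3 uint8, red, green, blue), "vertical_fov" (degrees; the focal length in pixels is half the picture's height over the tangent of half this angle, whatever the lens; pixels are square), "cx", "cy" (the principal point, pixels), "world_from_camera" (4x4, takes a point from camera to world coordinates). Camera axes: x right, y down, z forward; pixel columns grow to the right and rows downward; lengths in m; the calibration is good to about 2 mm. A picture is of the moment at which its call begins. There is no depth.
- hand_in(): hands the job in; it is judged then, once.
The state is a dict: "time_s": time; "joint_positions": joint angles; "qvel": joint speeds; "tau": joint torques, N m; "position": TCP position; "tcp_rot": TCP orientation; "force": force on the tool from outside, world axes, zero at the start; "moment": the same for the moment, N m; "opening": opening from 0.0 (shut) to 1.0 (fully open); "grasp_force": force on a finger pad.
Only numpy, scipy, OpenCV 4.12 (cv2) and the standard library are available. Lean on these libraries where they do the work, as an engineer would, in place of code of your own. Each camera call takes 0.05 s, during which the arm holds its last target. There are 200 camera calls.

TASK

The red and the blue sandal sole have dried on their stands. Stand each one on its straight edge in the rack slot marked with its own colour, down on the slot's floor and pushed fully home with the heel against the back board, then let go of it. Set them down rather than drop them, and leave the soles already in the rack and the other things on the bench where they are.

Things in the scene. Friction and masses are not known exactly. Their poses are not given: they have to be found in the camera images.
- sole_red: red sandal sole, rigid foot-shaped plate 180 long, 68 wide (54 at the heel), 12 thick, about 0.12 kg. x to the toe, y through its thickness (black tread on +y), z across its width. Origin on its straight long edge (flat from x -63 to +56), mid length, mid thickness; opposite edge at z 68 for x -12 to +56. Starts leaning on its stand, 30 degrees off upright, top towards the robot
- sole_red_heel (a point): the end of the red sole's heel: x = -90, z = 27 in the sole's frame
- sole_red_grip (a point): middle of the red sole's free long edge, at x = +10, z = 68, mid thickness; good place to pinch the 12 mm thickness. Same axes as the sole.
- slot_red: slot of the rack marked with red: strip on its floor, cap on the back board and tag on the front edge. Origin on the slot's floor, midway between its rails, at the face of the back board; x points along the slot to the back board (190 mm of slot to -x, open front), y across, z up. The four slots' order in the rack varies.
- stand_red: fixed metal drying stand 150 x 75 holding the red sole; origin under its base, x along its length (to the toe). The sole's straight edge rests on a ledge 22 above the bench, against a sloping plate on the stand's +y side, 34 high along the slope, so the sole's upper 34 mm are free on both faces. The two stands may swap places
- sole_blue: blue sandal sole, rigid foot-shaped plate 180 long, 68 wide (54 at the heel), 12 thick, about 0.12 kg. x to the toe, y through its thickness (black tread on +y), z across its width. Origin on its straight long edge (flat from x -63 to +56), mid length, mid thickness; opposite edge at z 68 for x -12 to +56. Starts leaning on its stand, 30 degrees off upright, top towards the robot
- sole_blue_heel (a point): the end of the blue sole's heel: x = -90, z = 27 in the sole's frame
- sole_blue_grip (a point): middle of the blue sole's free long edge, at x = +10, z = 68, mid thickness; good place to pinch the 12 mm thickness. Same axes as the sole.
- slot_blue: slot of the rack marked with blue: strip on its floor, cap on the back board and tag on the front edge. Origin on the slot's floor, midway between its rails, at the face of the back board; x points along the slot to the back board (190 mm of slot to -x, open front), y across, z up. The four slots' order in the rack varies.
- stand_blue: fixed metal drying stand 150 x 75 holding the blue sole; origin under its base, x along its length (to the toe). The sole's straight edge rests on a ledge 22 above the bench, against a sloping plate on the stand's +y side, 34 high along the slope, so the sole's upper 34 mm are free on both faces. The two stands may swap places
- rack: fixed wooden rack, 215 (x) x 250 (y), floor board 12 thick, origin under it. Four parallel slots along x, 54 apart: each between two rails 6 thick with rounded tops, 18 clear, 30 high above the slot's floor. A back board at the +x end, its face at x = +85, rises 60 above the slot floors; the front (-x) ends are open.
- sole_black: black sole of the same shape and axes, already standing in its slot of the rack, heel to the back board; bystander
- sole_brown: brown sole of the same shape and axes, already standing in its slot of the rack, heel to the back board; bystander
- glue: yellow glue bottle, diameter 64, 170 high; bystander, origin under its base
- jar: amber glass jar, diameter 72, 85 high; bystander, origin under its base
- polish: black polish tin, diameter 76, 30 high; bystander, origin under its base
- hammer: hammer lying on the bench; bystander
- brush: brush lying on the bench; bystander
- driver: screwdriver lying on the bench; bystander
Mind the look-alikes: they are no part of the job. Of the things shaped like the sole_blue, the blue one is meant.

How it is judged (in metres and radians):
At the end, for the whole second after the job is handed in: The red sole is in the red slot and the blue sole in the blue slot: each on its straight edge on the slot's floor (within 6 mm in height, 8 mm sideways, lengthwise within 0.12 rad of the slot, within 0.25 rad of upright), heel end within 7 mm of the back board, at rest and released (x of sole_red_heel in the frame of slot_red between -0.007 and 0.004 m and y of sole_red in the frame of slot_red between -0.008 and 0.008 m and z of sole_red in the frame of slot_red between -0.003 and 0.006 m and angle between each of sole_red, sole_blue's own z axis and vertical below 0.25 rad and angle between the x axis of sole_red and the x axis of slot_red, either way round below 0.12 rad and linear speed of each of sole_red, sole_blue below 0.02 m/s and contact force between the fingers and sole_red below 0.1 N and x of sole_blue_heel in the frame of slot_blue between -0.007 and 0.004 m and y of sole_blue in the frame of slot_blue between -0.008 and 0.008 m and z of sole_blue in the frame of slot_blue between -0.003 and 0.006 m and angle between the x axis of sole_blue and the x axis of slot_blue, either way round below 0.12 rad and contact force between the fingers and sole_blue below 0.1 N); the robot touches nothing.
It fails at once if the red sole is dropped or flung: faster than 0.5 m/s while the fingers do not touch it (linear speed of sole_red above 0.5 m/s and contact force between the fingers and sole_red below 0.05 N).
It fails at once if the blue sole is dropped or flung: faster than 0.5 m/s while the fingers do not touch it (linear speed of sole_blue above 0.5 m/s and contact force between the fingers and sole_blue below 0.05 N).
It fails at once if a stored sole (black or brown) is shifted by more than 25 mm or tipped out of its slot (distance of any of sole_black, sole_brown from where it was at the start of the episode above 0.025 m or angle between any of sole_black, sole_brown's own z axis and vertical above 0.4 rad).
It fails at once if another thing on the bench is shifted by more than 50 mm, or the glue bottle or the jar is knocked over (distance of any of glue, jar, polish, hammer, brush, driver from where it was at the start of the episode above 0.05 m or angle between any of glue, jar's own z axis and vertical above 0.6 rad).
It also fails if it takes over 67 s, if anything falls off the work surface, if the arm or the gripper's body presses on something with over 40 N, if the wrist force passes 120 N, or if a joint passes its speed limit or range.

## Working session

There is one attempt and no reset: what is moved stays moved. The work goes in short steps, Python scripts to look and compute and a tool call to move; the robot and the scene stay as the last step left them, time stands still between calls to the robot, and variables do not carry over. Pictures are saved under pics/ and viewed, at most 10 in all, crops included, and the job is handed in when it is done.

Besides the shell and the picture viewer there is one more tool, called after ">>>" by a JSON object that holds its "api" and its "payload", one argument or row to a line. step_arm: Moves the arm, as the interface text tells. Scaled input: -1 to 1 covers 0.3 m each way for a shift and 45 degrees each way for a turn. Its arguments: {"type":"object","properties":{"steps":{"type":"array"}},"required":["steps"]}

```bash
mkdir -p pics; python3 - <<'E'
from rig import *
import cv2,numpy as np,pickle
for n in("top","side"):
    c=capture(n);pickle.dump(c,open(n+".pkl","wb"))
    cv2.imwrite(f"pics/{n}0.png",cv2.resize(c["image"][:,:,::-1],(800,500),interpolation=cv2.INTER_CUBIC))
    print(n,c["vertical_fov"],c["cx"],c["cy"],np.round(c["world_from_camera"],4).tolist())
s=read_state();print(s["tcp_rot"],s["opening"],s["time_s"])
E
```

```text
top 49.16673022795468 316.06473557409794 204.73259749203842 [[0.0095, -0.997, 0.0769, 0.4714], [-0.9998, -0.0107, -0.0164, 0.0261], [0.0172, -0.0768, -0.9969, 1.3235], [0.0, 0.0, 0.0, 1.0]]
side 56.97320454732398 323.34030001667776 196.84134783833184 [[-0.8413, -0.2984, 0.4508, 0.009], [-0.5402, 0.4321, -0.7221, 0.8991], [0.0206, -0.851, -0.5247, 0.7196], [0.0, 0.0, 0.0, 1.0]]
[[ 8.96600634e-01  4.42839718e-01 -5.36744107e-04]
 [ 4.42839907e-01 -8.96598748e-01  1.87110620e-03]
 [ 3.47356047e-04 -1.91532671e-03 -9.99998105e-01]] 0.9960413506170382 0.1
```

View pics/top0.png

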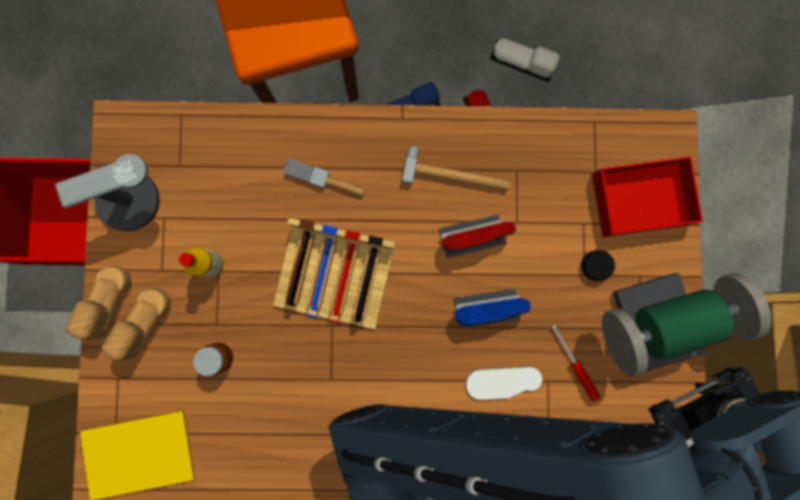

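View pics/side0.png

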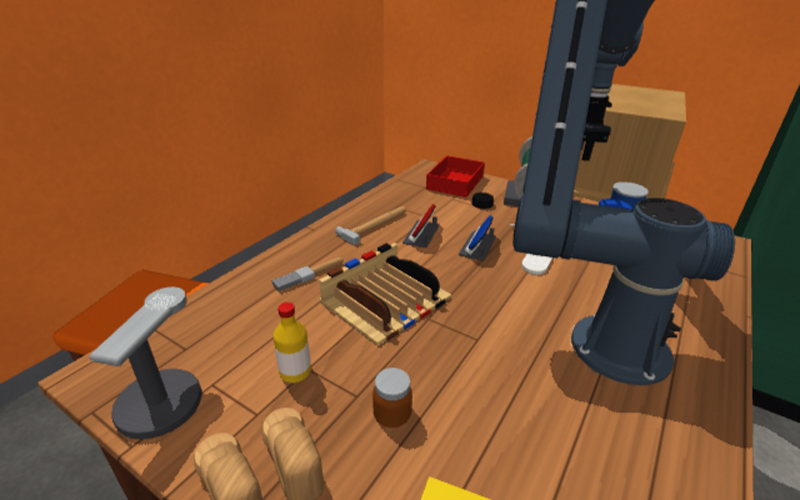

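The top view shows the rack at (335,272), with its back board towards the top of the picture and slots from left to right brown, blue, red, black. The red sole is on its stand at (477,235) and the blue sole on its stand at (490,308). Look-alikes are the blue shoe on the floor (415,95), the white sole (505,383) and the red bins. Only (490,308) is a blue sole leaning on a stand, so I'll confirm it in a crop.

```bash
python3 - <<'E'
import cv2,pickle
im=pickle.load(open("top.pkl","rb"))["image"][:,:,::-1]
cv2.imwrite("pics/c1.png",cv2.resize(im[165:265,345:425],(480,600),interpolation=cv2.INTER_CUBIC)) #x6
cv2.imwrite("pics/c2.png",cv2.resize(im[170:266,212:322],(660,576),interpolation=cv2.INTER_CUBIC)) #x6
E
```

```text
(no output)
```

View pics/c1.png

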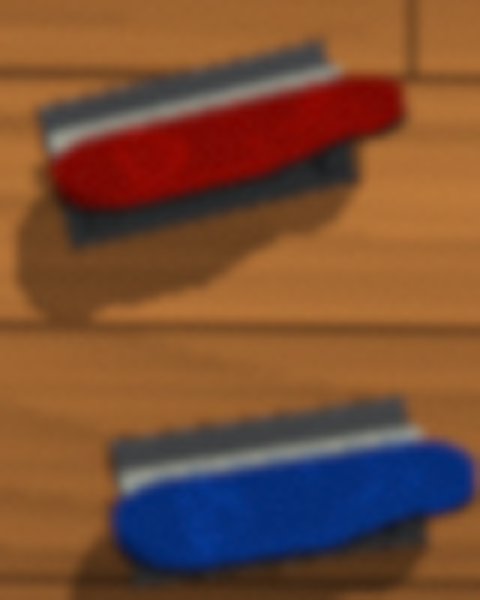

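View pics/c2.png

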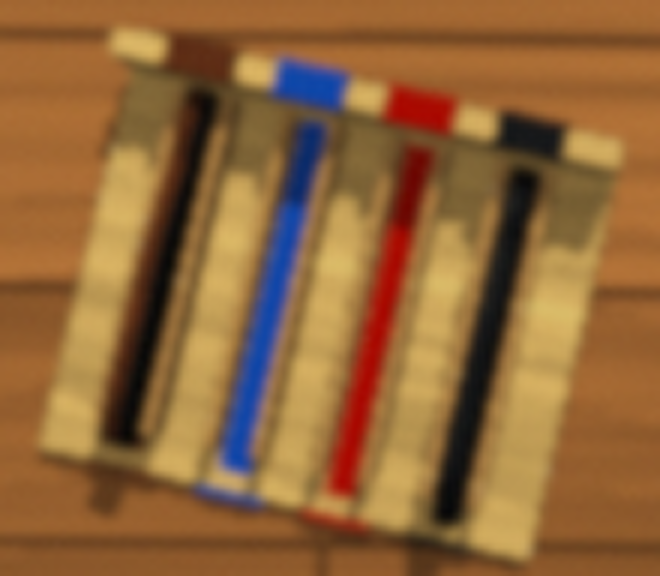

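The crop confirms the blue sole is leaning on its own stand, toe to the left. The blue slot's floor strip runs (312,124)→(236,470) in the crop, and the red one (420,152)→(342,492). Next I'll fit poses.

```bash
cat > h.py <<'E'
import numpy as np,cv2,pickle
from scipy.optimize import minimize
from scipy.spatial.transform import Rotation as R
def f_(c): return 200/np.tan(np.radians(c["vertical_fov"]/2))
def proj(c,P):
    T=np.linalg.inv(c["world_from_camera"]);q=np.atleast_2d(P)@T[:3,:3].T+T[:3,3]
    return q[:,:2]/q[:,2:]*f_(c)+[c["cx"],c["cy"]]
def ray(c,uv,z):
    W=np.array(c["world_from_camera"]);d=np.c_[(np.atleast_2d(uv)-[c["cx"],c["cy"]])/f_(c),np.ones(len(np.atleast_2d(uv)))]@W[:3,:3].T
    return W[:3,3]+d*((z-W[2,3])/d[:,2:])
def mask(c,col):
    h=cv2.cvtColor(c["image"],cv2.COLOR_RGB2HSV).astype(int);H,S,V=h[...,0],h[...,1],h[...,2]
    m=(S>150)&(V>50)
    return (m&((H<5)|(H>174))) if col=="red" else (m&(H>104)&(H<130))
def outline():
    a=np.linspace(0,2*np.pi,60);p=np.r_[np.c_[-63+27*np.cos(a),27+27*np.sin(a)],np.c_[56+34*np.cos(a),34+34*np.sin(a)],[[-12,68]]]
    return np.vstack([np.c_[p[:,0],0*a[0]+y*np.ones(len(p)),p[:,1]] for y in(-6,6)])/1000
O=outline()
def soleR(yaw,lean): # yaw: dir of sole x; lean rotates z towards +y
    return (R.from_euler("z",yaw)*R.from_euler("x",-lean)).as_matrix()
def sil(c,Rm,p):
    S=8;h=cv2.convexHull((((proj(c,O@Rm.T+p)+.5)*S)).astype(np.float32))
    return h,S
def fit(cams,ms,boxes,x0,lean,free):
    def cost(v):
        t=0
        for c,m,(u0,v0,u1,v1) in zip(cams,ms,boxes):
            h,S=sil(c,soleR(v[3],lean),np.array(v[:3]))
            im=np.zeros(((v1-v0)*S,(u1-u0)*S),np.uint8)
            cv2.fillConvexPoly(im,((h[:,0]-[u0*S,v0*S])).round().astype(int),255)
            a=cv2.resize(im,(u1-u0,v1-v0),interpolation=cv2.INTER_AREA)/255.
            t+=np.abs(a-m[v0:v1,u0:u1]).sum()/m[v0:v1,u0:u1].sum()
        return t
    r=minimize(cost,x0,method="Nelder-Mead",options=dict(initial_simplex=np.array([x0]+[np.array(x0)+d for d in np.diag([.015,.015,.01,.1])]),xatol=1e-4,fatol=1e-4,maxiter=400))
    return r.x,r.fun
E
python3 - <<'E'
from h import *
t=pickle.load(open("top.pkl","rb"));s=pickle.load(open("side.pkl","rb"))
for col,bt,bs in(("red",(348,170,416,204),(320,150,360,200)),("blue",(358,232,428,265),(365,168,402,206))):
    m=mask(t,col);b=bt;ys,xs=np.nonzero(m[b[1]:b[3],b[0]:b[2]]);p=ray(t,[xs.mean()+b[0],ys.mean()+b[1]],.055)[0]
    x0=[p[0]+.015,p[1],.024,np.radians(98)]
    for cs,ms,bb in (([t],[m],[bt]),([t,s],[m,mask(s,col)],[bt,bs])):
        v,f=fit(cs,ms,bb,x0,np.radians(30),0);Rm=soleR(v[3],np.radians(30))
        g=v[:3]+Rm@[.010,0,.068]
        print(col,np.round(v[:3],4),np.degrees(v[3]).round(2),"cost",round(f,3),"grip",g.round(4),"npx",[int(k[y0:y1,x0_:x1].sum()) for k,(x0_,y0,x1,y1) in zip(ms,bb)])
cv=lambda p,o:(np.array(p)+.5)/6-.5+o
o=[212,170]
for n,a,b in(("blue",(312,124),(236,470)),("red",(420,152),(342,492))):
    P=ray(t,cv([a,b],o),.0125);d=P[0]-P[1];print(n,P.round(4).tolist(),np.degrees(np.arctan2(d[1],d[0])).round(2),np.linalg.norm(d).round(4))
    # strip px line fit
    m=mask(t,n);m2=np.zeros_like(m);u0,v0=cv((a[0],a[1]+10),o).astype(int);u1,v1=cv(b,o).astype(int);m2[v0:v1,u1-4:u0+5]=m[v0:v1,u1-4:u0+5]
    Q=np.array([[np.nonzero(m2[r])[0].mean(),r] for r in range(v0,v1) if m2[r].any()]);W=ray(t,Q,.0125);k=np.polyfit(W[:,0],W[:,1],1);print("  y=%.4f x %+.4f"%tuple(k),np.degrees(np.arctan(k[0])).round(2))
P=ray(t,cv([(40,452),(532,560)],o),.012);print("front",P.round(4).tolist());d=P[1]-P[0];print(np.linalg.norm(d),np.degrees(np.arctan2(d[0],-d[1])))
P=ray(t,cv([(112,28),(624,137),(618,165),(108,62)],o),.072);print("backtop",P.round(4).tolist(),np.linalg.norm(P[1]-P[0]))
E
```

```text
red [ 0.6352 -0.1827  0.0195] 103.98 cost 0.152 grip [ 0.5998 -0.1812  0.0783] npx [665]
red [ 0.6359 -0.1865  0.0226] 102.87 cost 0.745 grip [ 0.6005 -0.1843  0.0815] npx [665, 153]
blue [ 0.4584 -0.2338 -0.0574] 99.59 cost 0.063 grip [ 0.4232 -0.2296  0.0015] npx [784]
blue [ 0.4601 -0.2222  0.0227] 97.65 cost 0.4 grip [ 0.4251 -0.2169  0.0816] npx [784, 136]
blue [[0.6146, 0.1629, 0.0125], [0.4415, 0.1974, 0.0125]] -11.25 0.1765
  y=-0.2155 x +0.2950 -12.16
red [[0.6011, 0.1086, 0.0125], [0.4311, 0.1446, 0.0125]] -11.97 0.1737
  y=-0.2187 x +0.2407 -12.34
front [[0.4495, 0.2946, 0.012], [0.3984, 0.05, 0.012]]
0.24989905987134242 -11.803027223805486
backtop [[0.6533, 0.2533, 0.072], [0.6035, 0.0073, 0.072], [0.59, 0.01, 0.072], [0.6368, 0.2548, 0.072]] 0.2510277964898107
```

```bash
cat >> h.py <<'E'
SOLE={"red":((.6357,-.185,.0225),103.),"blue":((.460,-.222,.0227),98.)}
def grasp(col,back,depth=.008):
    p,yaw=SOLE[col];M=soleR(np.radians(yaw),np.radians(30));z=M[:,2]
    e=np.array(p)+M@[.010,0,.068];T=np.c_[M[:,0],-M[:,1],-z]
    return T,e+z*(.006-depth+back)
def rel(T0,p0,T1,p1):
    return np.round(T0.T@(np.array(p1)-p0)/.3,3).tolist()+np.round(R.from_matrix(T0.T@T1).as_rotvec(degrees=True)/45,3).tolist()
def now():
    from rig import read_state
    s=read_state();return np.array(s["tcp_rot"]),np.array(s["position"]),s
E
python3 - <<'E'
from h import *
T0,p0,s=now();T1,p1=grasp("red",.10)
r=R.from_matrix(T0.T@T1).as_rotvec();Tm=T0@R.from_rotvec(r/2).as_matrix();pm=(p0+p1)/2+[0,0,.02]
print(p1,rel(T0,p0,Tm,pm),rel(Tm,pm,T1,p1));print(rel(T1,p1,*grasp("red",0)))
E
```

```text
[ 0.55257777 -0.19392724  0.16626022] [0.682, -0.343, 0.068, -0.282, 0.222, -0.832] [0.726, 0.08, 0.299, -0.282, 0.222, -0.832]
[-0.0, 0.0, 0.333, 0.0, 0.0, 0.0]
```

>>> {"api": "step_arm", "payload": {
  "steps": [
    [0.682, -0.343, 0.068, -0.282, 0.222, -0.832, 0],
    [0.682, -0.343, 0.068, -0.282, 0.222, -0.832, 0],
    [0.682, -0.343, 0.068, -0.282, 0.222, -0.832, 0],
    [0.682, -0.343, 0.068, -0.282, 0.222, -0.832, 0],
    [0.682, -0.343, 0.068, -0.282, 0.222, -0.832, 0],
    [0.682, -0.343, 0.068, -0.282, 0.222, -0.832, 0],
    [0.682, -0.343, 0.068, -0.282, 0.222, -0.832, 0],
    [0.682, -0.343, 0.068, -0.282, 0.222, -0.832, 0]
  ]
}}

```text
time_s: 0.77
position: [0.4148, -0.3765, 0.2268]
tcp_rot: [[0.426, 0.863, 0.27], [0.9, -0.434, -0.031], [0.091, 0.257, -0.962]]
force: [0.2, -0.5, 0.4]
opening: 0.527
grasp_force: 0.0
```

>>> {"api": "step_arm", "payload": {
  "steps": [
    [0.726, 0.08, 0.299, -0.282, 0.222, -0.832, 0],
    [0.726, 0.08, 0.299, -0.282, 0.222, -0.832, 0],
    [0.726, 0.08, 0.299, -0.282, 0.222, -0.832, 0],
    [0.726, 0.08, 0.299, -0.282, 0.222, -0.832, 0],
    [0.726, 0.08, 0.299, -0.282, 0.222, -0.832, 0],
    [0.726, 0.08, 0.299, -0.282, 0.222, -0.832, 0],
    [0.726, 0.08, 0.299, -0.282, 0.222, -0.832, 0],
    [0.726, 0.08, 0.299, -0.282, 0.222, -0.832, 0]
  ]
}}

```text
time_s: 1.43
position: [0.5531, -0.1956, 0.1661]
tcp_rot: [[-0.224, 0.844, 0.486], [0.975, 0.195, 0.111], [-0.001, 0.499, -0.867]]
force: [-0.2, -1.3, 0.5]
opening: 0.496
grasp_force: 0.0
```

```bash
python3 - <<'E'
from h import *
from rig import capture
T0,p0,s=now();print(p0,s["joint_positions"],s["opening"],s["time_s"],s["force"]);print(rel(T0,p0,*grasp("red",.03)),rel(T0,p0,*grasp("red",0)))
a=capture("side");pickle.dump(a,open("s1.pkl","wb"));b=capture("top");pickle.dump(b,open("t1.pkl","wb"))
A=cv2.resize(a["image"][115:215,300:400],(400,400),interpolation=3);B=cv2.resize(b["image"][150:250,340:440],(400,400),interpolation=3)
cv2.imwrite("pics/g1.png",np.hstack([A,B])[:,:,::-1])
E
```

```text
[ 0.55309397 -0.19555738  0.16613775] [-42.07504932  30.22435243 109.65764532  50.28166596  32.04848061
 -96.68062132] 0.49604285627846906 1.4333 [-0.23286504 -1.25377562  0.47502456]
[0.006, 0.0, 0.233, -0.002, 0.002, -0.0] [0.006, 0.0, 0.333, -0.002, 0.002, -0.0]
```

View pics/g1.png

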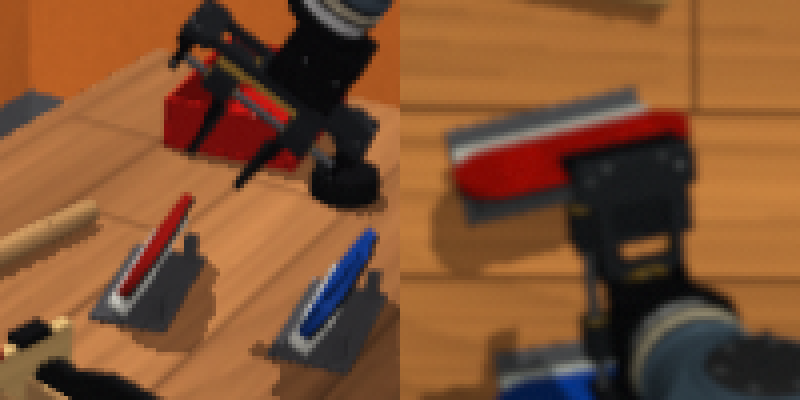

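The crop shows the open fingers lined up with the red sole's lean in the side view (190,200), over the heel half in the top view (630,170). I'll check the lengthwise position by comparing the mask's extents with the model.

```bash
python3 - <<'E'
from h import *
t=pickle.load(open("top.pkl","rb"));s=pickle.load(open("side.pkl","rb"))
for col,b,bs in(("red",(348,170,416,204),(320,150,360,200)),("blue",(358,232,428,265),(365,168,402,206))):
    p,yaw=SOLE[col]
    for n,c,bb in(("top",t,b),("side",s,bs)):
        m=mask(c,col)[bb[1]:bb[3],bb[0]:bb[2]];ys,xs=np.nonzero(m)
        h=proj(c,O@soleR(np.radians(yaw),np.pi/6).T+p);print(col,n,"mask",xs.min()+bb[0],xs.max()+bb[0],ys.min()+bb[1],ys.max()+bb[1],"model",h.min(0).round(1)[[0]],h.max(0).round(1)[[0]],h.min(0).round(1)[[1]],h.max(0).round(1)[[1]])
    print(proj(t,grasp(col,0)[1]))
T,p0,_=now();print("tcp px",proj(t,p0),"tip",proj(t,p0+.025*T[:,2]))
E
```

```text
red top mask 354 410 178 199 model [352.] [411.9] [177.4] [199.8]
red side mask 330 359 150 188 model [327.8] [348.3] [162.7] [189.9]
[[381.85576002 193.65158146]]
blue top mask 364 422 239 259 model [363.8] [424.9] [238.4] [259.8]
blue side mask 375 393 173 198 model [373.3] [394.7] [171.5] [199.5]
[[393.95522096 255.28654687]]
tcp px [[392.77239037 208.41643509]] tip [[390.22317199 204.46088219]]
```

>>> {"api": "step_arm", "payload": {
  "steps": [
    [0.006, 0, 0.12, 0, 0, 0, 0],
    [0.006, 0, 0.233, 0, 0, 0, 0],
    [0.006, 0, 0.28, 0, 0, 0, 0],
    [0.006, 0, 0.333, 0, 0, 0, 0],
    [0.006, 0, 0.333, 0, 0, 0, 0],
    [0.006, 0, 0.333, 0, 0, 0, 0]
  ]
}}

```text
time_s: 2.03
position: [0.6008, -0.1835, 0.0803]
tcp_rot: [[-0.223, 0.844, 0.487], [0.975, 0.194, 0.11], [-0.002, 0.5, -0.866]]
force: [-0.3, -0.4, -0.3]
opening: 0.5
grasp_force: 0.0
```

>>> {"api": "step_arm", "payload": {
  "steps": [
    [0, 0, 0, 0, 0, 0, 1],
    [0, 0, 0, 0, 0, 0, 1],
    [0, 0, 0, 0, 0, 0, 1],
    [0, 0, 0, 0, 0, 0, 1],
    [0, 0, 0, 0, 0, 0, 1],
    [0, 0, 0, 0, 0, 0, 1],
    [0, 0, 0, 0, 0, 0, 1],
    [0, 0, 0, 0, 0, 0, 1]
  ]
}}

```text
time_s: 2.7
position: [0.6007, -0.1819, 0.0806]
tcp_rot: [[-0.225, 0.844, 0.487], [0.974, 0.196, 0.111], [-0.002, 0.5, -0.866]]
force: [-2.9, -0.8, 3.2]
opening: 0.135
grasp_force: 30.0
```

>>> {"api": "step_arm", "payload": {
  "steps": [
    [0, 0, -0.1, 0, 0, 0, 1],
    [0, 0, -0.2, 0, 0, 0, 1],
    [0, 0, -0.3, 0, 0, 0, 1],
    [0, 0, -0.4, 0, 0, 0, 1],
    [0, 0, -0.4, 0, 0, 0, 1],
    [0, 0, -0.4, 0, 0, 0, 1]
  ]
}}

```text
time_s: 3.2
position: [0.5425, -0.1957, 0.1853]
tcp_rot: [[-0.225, 0.843, 0.489], [0.974, 0.196, 0.109], [-0.004, 0.501, -0.865]]
force: [0.1, -0.3, -2.5]
opening: 0.135
grasp_force: 30.0
```

```bash
cat >> h.py <<'E'
SLOT={"red":[.6070,.1080],"blue":[.6182,.1615]};YAW=np.radians(-12.2)
def place(col,back,up):
    e=np.array([np.cos(YAW),np.sin(YAW),0]);x=-e;z=np.array([0,0,-1.])
    return np.c_[x,np.cross(z,x),z],np.r_[SLOT[col],0]-e*(.100+back)+[0,0,.078+up]
E
python3 - <<'E'
from h import *
T0,p0,s=now();print(p0,s["opening"],s["time_s"],s["joint_positions"])
T1,p1=place("red",.03,.08)
r=R.from_matrix(T0.T@T1).as_rotvec();Tm=T0@R.from_rotvec(r/2).as_matrix();pm=(p0+p1)/2+[-.02,0,.05]
print(p1,pm,rel(T0,p0,Tm,pm),rel(Tm,pm,T1,p1))
E
```

```text
[ 0.54246221 -0.19571355  0.18529113] 0.1346100929318884 3.2 [-43.01676302  27.6399573  110.24258458  48.1260008   33.73499231
 -94.95264948]
[0.47993593 0.13547222 0.158     ] [ 0.49119907 -0.03012066  0.22164556] [0.576, 0.025, -0.128, 0.296, 0.191, -0.702] [0.43, 0.308, 0.268, 0.296, 0.191, -0.702]
```

>>> {"api": "step_arm", "payload": {
  "steps": [
    [0.1, 0.005, -0.04, 0.05, 0.03, -0.12, 1],
    [0.2, 0.01, -0.08, 0.1, 0.064, -0.234, 1],
    [0.3, 0.015, -0.1, 0.15, 0.1, -0.35, 1],
    [0.384, 0.017, -0.128, 0.197, 0.127, -0.468, 1],
    [0.48, 0.02, -0.128, 0.25, 0.16, -0.585, 1],
    [0.576, 0.025, -0.128, 0.296, 0.191, -0.702, 1],
    [0.576, 0.025, -0.128, 0.296, 0.191, -0.702, 1]
  ]
}}

```text
time_s: 3.78
position: [0.4894, -0.0239, 0.2197]
tcp_rot: [[-0.717, 0.659, 0.227], [0.693, 0.707, 0.139], [-0.069, 0.257, -0.964]]
force: [-0.0, 0.0, -1.4]
opening: 0.137
grasp_force: 30.0
```

>>> {"api": "step_arm", "payload": {
  "steps": [
    [0.072, 0.05, 0, 0.05, 0.03, -0.12, 1],
    [0.144, 0.1, 0.05, 0.1, 0.064, -0.234, 1],
    [0.215, 0.154, 0.1, 0.15, 0.1, -0.35, 1],
    [0.29, 0.205, 0.15, 0.197, 0.127, -0.468, 1],
    [0.36, 0.255, 0.2, 0.25, 0.16, -0.585, 1],
    [0.43, 0.308, 0.25, 0.296, 0.191, -0.702, 1],
    [0.43, 0.308, 0.268, 0.296, 0.191, -0.702, 1],
    [0.43, 0.308, 0.268, 0.296, 0.191, -0.702, 1]
  ]
}}

```text
time_s: 4.45
position: [0.4787, 0.1383, 0.1548]
tcp_rot: [[-0.978, 0.208, -0.007], [0.208, 0.978, 0.003], [0.007, 0.002, -1.0]]
force: [0.3, -0.5, -1.2]
opening: 0.134
grasp_force: 30.0
```

```bash
python3 - <<'E'
from h import *
from rig import capture
T0,p0,s=now();print(p0,T0.round(3).tolist(),s["opening"],s["time_s"],s["joint_positions"].round(0));print(rel(T0,p0,*place("red",.03,.08)))
b=capture("top");a=capture("side");pickle.dump((a,b),open("r2.pkl","wb"))
A=cv2.resize(a["image"][170:290,240:370],(390,360),interpolation=3);B=cv2.resize(b["image"][165:285,205:335],(390,360),interpolation=3)
cv2.imwrite("pics/r2.png",np.hstack([A,B])[:,:,::-1])
E
```

```text
[0.47872206 0.13826914 0.15481231] [[-0.978, 0.208, -0.007], [0.208, 0.978, 0.003], [0.007, 0.002, -1.0]] 0.13397295809495505 4.45 [  3.  29. 105.   0.  47. -75.]
[-0.006, -0.008, -0.011, 0.002, -0.009, 0.005]
```

View pics/r2.png

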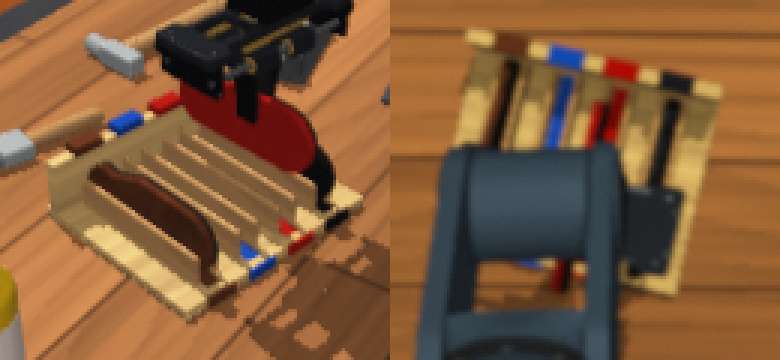

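The sole hangs upright above its slot, heel near (185,85) in the side crop. I'll check the lateral offset against the strip in the top view.

```bash
python3 - <<'E'
from h import *
a,b=pickle.load(open("r2.pkl","rb"));T0,p0,s=now()
M=np.c_[T0[:,0],-T0[:,1],-T0[:,2]];o=p0-M@[.010,0,.066]
h=cv2.convexHull(proj(b,O@M.T+o).astype(np.float32)).astype(int)
im=np.zeros((400,640),np.uint8);cv2.fillConvexPoly(im,h,1)
m=mask(b,"red")
for r in list(range(193,216,2))+list(range(250,264,2)):
    f=lambda x:(x.min(),x.max()) if len(x) else None
    print(r,"mask",f(np.nonzero(m[r,250:300])[0]+250),"model",f(np.nonzero(im[r])[0]))
for q in([-.09,0,.027],[.09,0,.034],[-.05,0,.058]): print(q,proj(b,o+M@q),proj(a,o+M@q))
ms=mask(a,"red");ms[:, :290]=0;ys,xs=np.nonzero(ms[195:232,298:352]);print("side mask",xs.min()+298,xs.max()+298,ys.min()+195,ys.max()+195)
hh=proj(a,O@M.T+o);print(hh.min(0),hh.max(0))
E
```

```text
193 mask None model None
195 mask (np.int64(280), np.int64(282)) model None
197 mask (np.int64(280), np.int64(282)) model None
199 mask (np.int64(279), np.int64(282)) model (np.int64(274), np.int64(276))
201 mask (np.int64(273), np.int64(281)) model (np.int64(273), np.int64(278))
203 mask (np.int64(273), np.int64(280)) model (np.int64(272), np.int64(278))
205 mask (np.int64(273), np.int64(280)) model (np.int64(272), np.int64(278))
207 mask (np.int64(272), np.int64(279)) model (np.int64(271), np.int64(278))
209 mask (np.int64(272), np.int64(279)) model (np.int64(271), np.int64(277))
211 mask (np.int64(271), np.int64(279)) model (np.int64(270), np.int64(277))
213 mask (np.int64(271), np.int64(272)) model (np.int64(270), np.int64(276))
215 mask None model (np.int64(269), np.int64(276))
250 mask None model (np.int64(260), np.int64(267))
252 mask (np.int64(261), np.int64(262)) model (np.int64(260), np.int64(267))
254 mask (np.int64(261), np.int64(262)) model (np.int64(260), np.int64(267))
256 mask (np.int64(260), np.int64(262)) model (np.int64(259), np.int64(266))
258 mask (np.int64(260), np.int64(261)) model (np.int64(259), np.int64(265))
260 mask (np.int64(259), np.int64(261)) model (np.int64(259), np.int64(265))
262 mask None model (np.int64(259), np.int64(264))
[-0.09, 0, 0.027] [[276.7893783 199.9235399]] [[301.80166397 198.37178543]]
[0.09, 0, 0.034] [[261.49922523 264.02456764]] [[345.2473156  220.83855768]]
[-0.05, 0, 0.058] [[272.59293901 213.30447031]] [[310.71116634 194.63074447]]
side mask 298 344 197 227
[300.35824917 192.76429366] [346.69766046 227.66691565]
```

>>> {"api": "step_arm", "payload": {
  "steps": [
    [-0.006, -0.005, 0.03, 0, -0.009, 0.005, 1],
    [-0.006, -0.005, 0.06, 0, -0.009, 0.005, 1],
    [-0.006, -0.005, 0.09, 0, -0.009, 0.005, 1],
    [-0.006, -0.005, 0.12, 0, -0.009, 0.005, 1],
    [-0.006, -0.005, 0.14, 0, -0.009, 0.005, 1],
    [-0.006, -0.005, 0.14, 0, -0.009, 0.005, 1]
  ]
}}

```text
time_s: 5.05
position: [0.48, 0.1339, 0.1142]
tcp_rot: [[-0.976, 0.216, 0.002], [0.216, 0.976, 0.001], [-0.001, 0.001, -1.0]]
force: [-0.2, -0.8, -1.3]
opening: 0.137
grasp_force: 30.0
```

>>> {"api": "step_arm", "payload": {
  "steps": [
    [0, 0, 0.015, 0, 0, 0, 1],
    [0, 0, 0.03, 0, 0, 0, 1],
    [0, 0, 0.045, 0, 0, 0, 1],
    [0, 0, 0.06, 0, 0, 0, 1],
    [0, 0, 0.06, 0, 0, 0, 1]
  ]
}}

```text
time_s: 5.47
position: [0.4805, 0.1345, 0.0969]
tcp_rot: [[-0.977, 0.215, 0.003], [0.215, 0.977, 0.001], [-0.003, 0.001, -1.0]]
force: [0.3, 0.1, -2.2]
opening: 0.134
grasp_force: 30.0
```

>>> {"api": "step_arm", "payload": {
  "steps": [
    [0, 0, 0.012, 0, 0, 0, 1],
    [0, 0, 0.024, 0, 0, 0, 1],
    [0, 0, 0.036, 0, 0, 0, 1],
    [0, 0, 0.045, 0, 0, 0, 1],
    [0, 0, 0.045, 0, 0, 0, 1]
  ]
}}

```text
time_s: 5.88
position: [0.4808, 0.1345, 0.0836]
tcp_rot: [[-0.977, 0.215, 0.004], [0.215, 0.977, 0.001], [-0.003, 0.001, -1.0]]
force: [-0.3, 0.6, -1.4]
opening: 0.141
grasp_force: 30.0
```

>>> {"api": "step_arm", "payload": {
  "steps": [
    [0, 0, 0.004, 0, 0, 0, 1],
    [0, 0, 0.007, 0, 0, 0, 1],
    [0, 0, 0.007, 0, 0, 0, 1]
  ]
}}

```text
time_s: 6.13
position: [0.4811, 0.1345, 0.082]
tcp_rot: [[-0.977, 0.215, 0.005], [0.215, 0.977, 0.001], [-0.004, 0.002, -1.0]]
force: [-0.7, 0.2, -2.1]
opening: 0.132
grasp_force: 30.0
```

>>> {"api": "step_arm", "payload": {
  "steps": [
    [0, 0, 0.007, 0, 0, 0, 1],
    [0, 0, 0.007, 0, 0, 0, 1],
    [0, 0, 0.007, 0, 0, 0, 1]
  ]
}}

```text
time_s: 6.38
position: [0.4811, 0.1345, 0.0799]
tcp_rot: [[-0.977, 0.215, 0.005], [0.215, 0.977, 0.001], [-0.004, 0.002, -1.0]]
force: [-0.3, -0.5, -0.7]
opening: 0.135
grasp_force: 30.0
```

>>> {"api": "step_arm", "payload": {
  "steps": [
    [0, 0, 0.005, 0, 0, 0, 1],
    [0, 0, 0.005, 0, 0, 0, 1],
    [0, 0, 0.005, 0, 0, 0, 1]
  ]
}}

```text
time_s: 6.63
position: [0.4811, 0.1345, 0.0787]
tcp_rot: [[-0.977, 0.215, 0.005], [0.215, 0.977, 0.001], [-0.005, 0.002, -1.0]]
force: [-0.4, 0.9, 1.4]
opening: 0.135
grasp_force: 30.0
```

>>> {"api": "step_arm", "payload": {
  "steps": [
    [-0.015, 0, 0, 0, 0, 0, 1],
    [-0.03, 0, 0, 0, 0, 0, 1],
    [-0.045, 0, 0, 0, 0, 0, 1],
    [-0.06, 0, 0, 0, 0, 0, 1],
    [-0.075, 0, 0, 0, 0, 0, 1],
    [-0.075, 0, 0, 0, 0, 0, 1]
  ]
}}

```text
time_s: 7.13
position: [0.5032, 0.1296, 0.0787]
tcp_rot: [[-0.977, 0.215, 0.005], [0.215, 0.977, 0.001], [-0.004, 0.002, -1.0]]
force: [-0.3, 0.5, -0.9]
opening: 0.135
grasp_force: 30.0
```

>>> {"api": "step_arm", "payload": {
  "steps": [
    [-0.005, 0, 0, 0, 0, 0, 1],
    [-0.01, 0, 0, 0, 0, 0, 1],
    [-0.013, 0, 0, 0, 0, 0, 1],
    [-0.013, 0, 0, 0, 0, 0, 1]
  ]
}}

```text
time_s: 7.47
position: [0.5056, 0.1289, 0.0786]
tcp_rot: [[-0.977, 0.215, 0.002], [0.215, 0.977, 0.001], [-0.002, 0.001, -1.0]]
force: [-3.4, 0.6, 3.7]
opening: 0.138
grasp_force: 30.0
```

>>> {"api": "step_arm", "payload": {
  "steps": [
    [-0.005, 0, 0, 0, 0, 0, 1],
    [-0.01, 0, 0, 0, 0, 0, 1],
    [-0.01, 0, 0, 0, 0, 0, 1],
    [-0.01, 0, 0, 0, 0, 0, 1]
  ]
}}

```text
time_s: 7.8
position: [0.5067, 0.1286, 0.0786]
tcp_rot: [[-0.977, 0.215, -0.002], [0.215, 0.977, 0.001], [0.002, 0.001, -1.0]]
force: [-7.4, 1.8, 8.2]
opening: 0.138
grasp_force: 30.0
```

>>> {"api": "step_arm", "payload": {
  "steps": [
    [-0.005, 0, 0, 0, 0, 0, 1],
    [-0.01, 0, 0, 0, 0, 0, 1],
    [-0.01, 0, 0, 0, 0, 0, 1],
    [-0.01, 0, 0, 0, 0, 0, 1]
  ]
}}

```text
time_s: 8.13
position: [0.5068, 0.1285, 0.0785]
tcp_rot: [[-0.977, 0.215, -0.008], [0.215, 0.977, 0.002], [0.008, -0.0, -1.0]]
force: [-11.8, 4.5, 11.8]
opening: 0.137
grasp_force: 30.0
```

>>> {"api": "step_arm", "payload": {
  "steps": [
    [0.008, 0, 0, 0, 0, 0, 1],
    [0.008, 0, 0, 0, 0, 0, 1],
    [0.008, 0, 0, 0, 0, 0, 0.35],
    [0.008, 0, 0, 0, 0, 0, 0.35],
    [0.008, 0, 0, 0, 0, 0, 0.35],
    [0.008, 0, 0, 0, 0, 0, 0.35]
  ]
}}

```text
time_s: 8.63
position: [0.5117, 0.1278, 0.0786]
tcp_rot: [[-0.977, 0.215, 0.007], [0.215, 0.977, 0.001], [-0.007, 0.002, -1.0]]
force: [0.8, 0.2, 0.2]
opening: 0.306
grasp_force: 0.0
```

>>> {"api": "step_arm", "payload": {
  "steps": [
    [0, 0, -0.05, 0, 0, 0, 0.35],
    [0, 0, -0.1, 0, 0, 0, 0.35],
    [0, 0, -0.2, 0, 0, 0, 0.35],
    [0, 0, -0.3, 0, 0, 0, 0.35],
    [0, 0, -0.4, 0, 0, 0, 0.35],
    [0, 0, -0.45, 0, 0, 0, 0.35],
    [0, 0, -0.45, 0, 0, 0, 0]
  ]
}}

```text
time_s: 9.22
position: [0.5128, 0.1279, 0.2174]
tcp_rot: [[-0.977, 0.215, 0.014], [0.215, 0.977, 0.001], [-0.014, 0.004, -1.0]]
force: [-0.7, -0.1, -0.1]
opening: 0.352
grasp_force: 0.0
```

```bash
python3 - <<'E'
from h import *
T0,p0,s=now();print(p0,s["opening"],s["time_s"],s["joint_positions"].round(0),s["force"])
T1,p1=grasp("blue",.10)
r=R.from_matrix(T0.T@T1).as_rotvec();Tm=T0@R.from_rotvec(r/2).as_matrix();pm=(p0+p1)/2+[0,0,.04]
print(p1,pm,rel(T0,p0,Tm,pm),rel(Tm,pm,T1,p1))
E
```

```text
[0.51282617 0.12791954 0.2174048 ] 0.35153352037544205 9.2167 [  2.  25.  98.   0.  56. -76.] [-0.70365234 -0.13669799 -0.10662376]
[ 0.37641602 -0.22364869  0.16646022] [ 0.4446211  -0.04786457  0.23193251] [0.095, -0.621, -0.052, -0.283, -0.196, 0.756] [-0.256, -0.608, 0.085, -0.283, -0.196, 0.756]
```

>>> {"api": "step_arm", "payload": {
  "steps": [
    [0.095, -0.621, -0.052, -0.283, -0.196, 0.756, 0],
    [0.095, -0.621, -0.052, -0.283, -0.196, 0.756, 0],
    [0.095, -0.621, -0.052, -0.283, -0.196, 0.756, 0],
    [0.095, -0.621, -0.052, -0.283, -0.196, 0.756, 0],
    [0.095, -0.621, -0.052, -0.283, -0.196, 0.756, 0],
    [0.095, -0.621, -0.052, -0.283, -0.196, 0.756, 0],
    [0.095, -0.621, -0.052, -0.283, -0.196, 0.756, 0]
  ]
}}

```text
time_s: 9.8
position: [0.4406, -0.0491, 0.2279]
tcp_rot: [[-0.673, 0.699, 0.24], [0.735, 0.668, 0.115], [-0.08, 0.254, -0.964]]
force: [-0.5, 0.6, -0.3]
opening: 0.5
grasp_force: 0.0
```

>>> {"api": "step_arm", "payload": {
  "steps": [
    [-0.256, -0.608, 0.085, -0.283, -0.196, 0.756, 0],
    [-0.256, -0.608, 0.085, -0.283, -0.196, 0.756, 0],
    [-0.256, -0.608, 0.085, -0.283, -0.196, 0.756, 0],
    [-0.256, -0.608, 0.085, -0.283, -0.196, 0.756, 0],
    [-0.256, -0.608, 0.085, -0.283, -0.196, 0.756, 0],
    [-0.256, -0.608, 0.085, -0.283, -0.196, 0.756, 0],
    [-0.256, -0.608, 0.085, -0.283, -0.196, 0.756, 0],
    [-0.256, -0.608, 0.085, -0.283, -0.196, 0.756, 0]
  ]
}}

```text
time_s: 10.47
position: [0.3735, -0.2227, 0.1633]
tcp_rot: [[-0.142, 0.863, 0.485], [0.99, 0.122, 0.072], [0.003, 0.49, -0.871]]
force: [0.4, 0.7, -0.3]
opening: 0.503
grasp_force: 0.0
```

```bash
python3 - <<'E'
from h import *
from rig import capture
T0,p0,s=now();print(p0,s["opening"],s["time_s"],s["joint_positions"].round(0),s["force"])
print(rel(T0,p0,*grasp("blue",.1)),rel(T0,p0,*grasp("blue",0)))
a=capture("side");b=capture("top");pickle.dump((a,b),open("b1.pkl","wb"))
A=cv2.resize(a["image"][120:280,240:440],(400,320),interpolation=3);B=cv2.resize(b["image"][160:270,212:350],(400,320),interpolation=3)
cv2.imwrite("pics/b1.png",np.hstack([A,B])[:,:,::-1])
E
```

```text
[ 0.37350582 -0.2227108   0.16331953] 0.5030337160750887 10.4667 [ -65.   25.  128.   60.   33. -126.] [ 0.41058426  0.71336737 -0.25549502]
[-0.004, 0.013, -0.005, -0.014, -0.005, 0.001] [-0.006, 0.017, 0.329, -0.014, -0.005, 0.001]
```

View pics/b1.png

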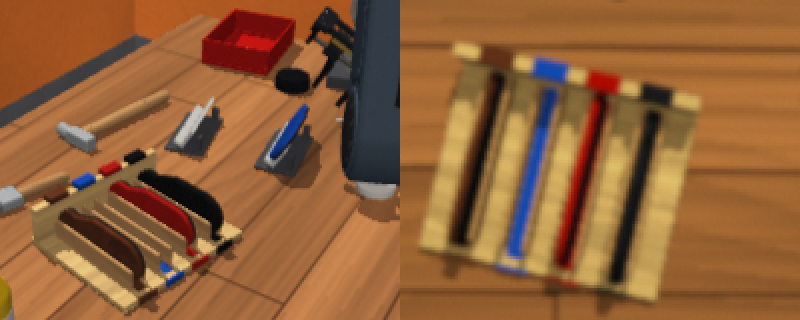

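The red sole stands in its slot with its heel at the back board, at (600,97) in the right crop. The arm can reach the blue grasp, so I'm going in.

>>> {"api": "step_arm", "payload": {
  "steps": [
    [-0.006, 0.017, 0.1, -0.014, -0.005, 0, 0],
    [-0.006, 0.017, 0.2, -0.014, -0.005, 0, 0],
    [-0.006, 0.017, 0.28, -0.014, -0.005, 0, 0],
    [-0.006, 0.017, 0.329, -0.014, -0.005, 0, 0],
    [-0.006, 0.017, 0.329, -0.014, -0.005, 0, 0],
    [-0.006, 0.017, 0.329, -0.014, -0.005, 0, 0]
  ]
}}

```text
time_s: 11.07
position: [0.4266, -0.2162, 0.0805]
tcp_rot: [[-0.142, 0.857, 0.496], [0.99, 0.124, 0.069], [-0.002, 0.501, -0.866]]
force: [0.1, -0.1, 0.8]
opening: 0.497
grasp_force: 0.0
```

>>> {"api": "step_arm", "payload": {
  "steps": [
    [0, 0, 0, 0, 0, 0, 1],
    [0, 0, 0, 0, 0, 0, 1],
    [0, 0, 0, 0, 0, 0, 1],
    [0, 0, 0, 0, 0, 0, 1],
    [0, 0, 0, 0, 0, 0, 1],
    [0, 0, 0, 0, 0, 0, 1],
    [0, 0, 0, 0, 0, 0, 1],
    [0, 0, 0, 0, 0, 0, 1]
  ]
}}

```text
time_s: 11.73
position: [0.4256, -0.2184, 0.0809]
tcp_rot: [[-0.136, 0.857, 0.497], [0.991, 0.119, 0.065], [-0.003, 0.501, -0.866]]
force: [-4.0, -2.4, 6.5]
opening: 0.136
grasp_force: 29.9
```

>>> {"api": "step_arm", "payload": {
  "steps": [
    [0, 0, -0.1, 0, 0, 0, 1],
    [0, 0, -0.2, 0, 0, 0, 1],
    [0, 0, -0.3, 0, 0, 0, 1],
    [0, 0, -0.35, 0, 0, 0, 1],
    [0, 0, -0.35, 0, 0, 0, 1],
    [0, 0, -0.35, 0, 0, 0, 1]
  ]
}}

```text
time_s: 12.23
position: [0.3736, -0.2255, 0.1718]
tcp_rot: [[-0.136, 0.857, 0.497], [0.991, 0.12, 0.064], [-0.004, 0.501, -0.865]]
force: [-1.2, 0.4, -1.1]
opening: 0.136
grasp_force: 30.0
```

```bash
python3 - <<'E'
from h import *
T0,p0,s=now();print(p0,s["opening"],s["time_s"],s["joint_positions"])
T1,p1=place("blue",.03,.09);p1[1]+=.001
r=R.from_matrix(T0.T@T1).as_rotvec();Tm=T0@R.from_rotvec(r/2).as_matrix();pm=(p0+p1)/2+[0,0,.05]
print(p1,pm,rel(T0,p0,Tm,pm),rel(Tm,pm,T1,p1))
E
```

```text
[ 0.37356741 -0.22554339  0.17176087] 0.1359408668778693 12.2333 [ -65.30288951   23.47795163  128.26908586   59.81183095   33.60112175
 -125.75648406]
[0.49113593 0.18997222 0.168     ] [ 0.43235167 -0.01778558  0.21988043] [0.659, 0.331, 0.003, 0.289, 0.206, -0.758] [0.388, 0.557, 0.295, 0.289, 0.206, -0.758]
```

>>> {"api": "step_arm", "payload": {
  "steps": [
    [0.11, 0.055, 0, 0.05, 0.035, -0.126, 1],
    [0.22, 0.11, 0, 0.1, 0.07, -0.252, 1],
    [0.33, 0.165, 0, 0.145, 0.1, -0.379, 1],
    [0.44, 0.22, 0, 0.193, 0.137, -0.5, 1],
    [0.55, 0.275, 0, 0.24, 0.17, -0.63, 1],
    [0.659, 0.331, 0.003, 0.289, 0.206, -0.758, 1],
    [0.659, 0.331, 0.003, 0.289, 0.206, -0.758, 1]
  ]
}}

```text
time_s: 12.82
position: [0.4337, -0.009, 0.2202]
tcp_rot: [[-0.691, 0.681, 0.243], [0.719, 0.684, 0.124], [-0.082, 0.26, -0.962]]
force: [-0.1, -0.8, -1.9]
opening: 0.134
grasp_force: 30.0
```

>>> {"api": "step_arm", "payload": {
  "steps": [
    [0.065, 0.09, 0, 0.05, 0.035, -0.126, 1],
    [0.13, 0.186, 0.05, 0.1, 0.07, -0.252, 1],
    [0.194, 0.28, 0.1, 0.145, 0.1, -0.379, 1],
    [0.26, 0.37, 0.16, 0.193, 0.137, -0.5, 1],
    [0.325, 0.465, 0.22, 0.24, 0.17, -0.63, 1],
    [0.388, 0.557, 0.28, 0.289, 0.206, -0.758, 1],
    [0.388, 0.557, 0.295, 0.289, 0.206, -0.758, 1],
    [0.388, 0.557, 0.295, 0.289, 0.206, -0.758, 1]
  ]
}}

```text
time_s: 13.48
position: [0.4898, 0.1933, 0.1646]
tcp_rot: [[-0.979, 0.206, -0.006], [0.206, 0.979, 0.003], [0.006, 0.002, -1.0]]
force: [0.1, -0.9, -2.2]
opening: 0.138
grasp_force: 30.0
```

```bash
python3 - <<'E'
from h import *
from rig import capture
T0,p0,s=now();print(p0,T0.round(3).tolist(),s["opening"],s["time_s"])
T1,p1=place("blue",.03,.03);p1[1]+=.001;print(rel(T0,p0,T1,p1))
b=capture("top");a=capture("side");pickle.dump((a,b),open("b2.pkl","wb"))
M=np.c_[T0[:,0],-T0[:,1],-T0[:,2]];o=p0-M@[.010,0,.066]
h=cv2.convexHull(proj(b,O@M.T+o).astype(np.float32)).astype(int)
im=np.zeros((400,640),np.uint8);cv2.fillConvexPoly(im,h,1)
m=mask(b,"blue")
for r in list(range(184,206,3))+list(range(238,252,3)):
    f=lambda x:(int(x.min()),int(x.max())) if len(x) else None
    print(r,"mask",f(np.nonzero(m[r,235:275])[0]+235),"model",f(np.nonzero(im[r])[0]))
A=cv2.resize(a["image"][170:290,240:370],(390,360),interpolation=3);B=cv2.resize(b["image"][165:285,205:335],(390,360),interpolation=3)
cv2.imwrite("pics/b2.png",np.hstack([A,B])[:,:,::-1])
E
```

```text
[0.48978532 0.19330293 0.16462536] [[-0.979, 0.206, -0.006], [0.206, 0.979, 0.003], [0.006, 0.002, -1.0]] 0.13755074574053922 13.4833
[-0.008, -0.01, 0.189, 0.002, -0.008, 0.007]
184 mask (259, 268) model None
187 mask (266, 267) model None
190 mask None model None
193 mask (262, 264) model None
196 mask (261, 263) model (252, 257)
199 mask (252, 262) model (251, 257)
202 mask (251, 262) model (250, 257)
205 mask (250, 261) model (249, 256)
238 mask None model (240, 249)
241 mask None model (239, 248)
244 mask None model (239, 248)
247 mask (240, 241) model (238, 247)
250 mask (239, 241) model (238, 246)
```

View pics/b2.png

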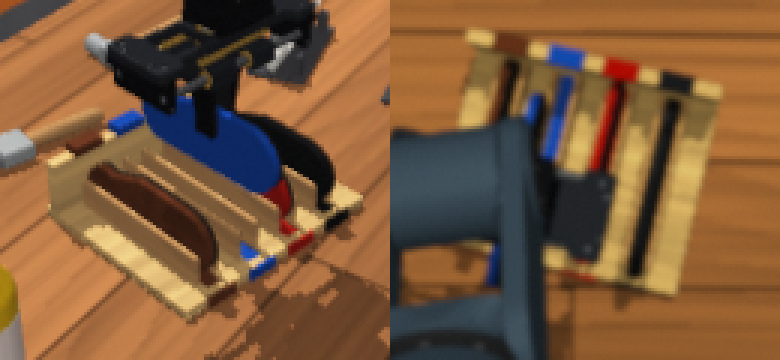

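The blue sole hangs upright above the blue slot: heel at (535,100) in the right crop, with the lateral offset matching the model to about 1 px. Lowering it.

>>> {"api": "step_arm", "payload": {
  "steps": [
    [-0.008, -0.01, 0.03, 0, -0.008, 0.007, 1],
    [-0.008, -0.01, 0.06, 0, -0.008, 0.007, 1],
    [-0.008, -0.01, 0.09, 0, -0.008, 0.007, 1],
    [-0.008, -0.01, 0.12, 0, -0.008, 0.007, 1],
    [-0.008, -0.01, 0.15, 0, -0.008, 0.007, 1],
    [-0.008, -0.01, 0.17, 0, -0.008, 0.007, 1],
    [-0.008, -0.01, 0.17, 0, -0.008, 0.007, 1]
  ]
}}

```text
time_s: 14.17
position: [0.4915, 0.1869, 0.1157]
tcp_rot: [[-0.976, 0.216, 0.003], [0.216, 0.976, 0.0], [-0.003, 0.001, -1.0]]
force: [-0.6, 0.9, -0.8]
opening: 0.136
grasp_force: 30.0
```

>>> {"api": "step_arm", "payload": {
  "steps": [
    [0, 0, 0.015, 0, 0, 0, 1],
    [0, 0, 0.03, 0, 0, 0, 1],
    [0, 0, 0.045, 0, 0, 0, 1],
    [0, 0, 0.06, 0, 0, 0, 1],
    [0, 0, 0.06, 0, 0, 0, 1]
  ]
}}

```text
time_s: 14.58
position: [0.4921, 0.1873, 0.0984]
tcp_rot: [[-0.976, 0.216, 0.005], [0.216, 0.976, 0.001], [-0.005, 0.002, -1.0]]
force: [0.4, -0.3, -1.5]
opening: 0.134
grasp_force: 30.0
```

>>> {"api": "step_arm", "payload": {
  "steps": [
    [0, 0.001, 0.012, 0, 0, 0, 1],
    [0, 0.002, 0.024, 0, 0, 0, 1],
    [0, 0.002, 0.036, 0, 0, 0, 1],
    [0, 0.002, 0.05, 0, 0, 0, 1],
    [0, 0.002, 0.05, 0, 0, 0, 1]
  ]
}}

```text
time_s: 15.0
position: [0.4924, 0.1878, 0.0834]
tcp_rot: [[-0.976, 0.216, 0.005], [0.216, 0.976, 0.001], [-0.005, 0.002, -1.0]]
force: [0.3, -0.4, -1.0]
opening: 0.135
grasp_force: 30.0
```

>>> {"api": "step_arm", "payload": {
  "steps": [
    [0, 0, 0.004, 0, 0, 0, 1],
    [0, 0, 0.009, 0, 0, 0, 1],
    [0, 0, 0.009, 0, 0, 0, 1]
  ]
}}

```text
time_s: 15.25
position: [0.4927, 0.1878, 0.0813]
tcp_rot: [[-0.976, 0.216, 0.006], [0.216, 0.976, 0.001], [-0.006, 0.002, -1.0]]
force: [0.2, -2.0, -3.0]
opening: 0.137
grasp_force: 30.0
```

>>> {"api": "step_arm", "payload": {
  "steps": [
    [0, 0, 0.005, 0, 0, 0, 1],
    [0, 0, 0.005, 0, 0, 0, 1],
    [0, 0, 0.005, 0, 0, 0, 1]
  ]
}}

```text
time_s: 15.5
position: [0.4928, 0.1878, 0.08]
tcp_rot: [[-0.976, 0.216, 0.006], [0.216, 0.976, 0.001], [-0.006, 0.002, -1.0]]
force: [-1.0, -2.6, -2.6]
opening: 0.134
grasp_force: 30.0
```

>>> {"api": "step_arm", "payload": {
  "steps": [
    [0, -0.003, 0.003, 0, 0, 0, 1],
    [0, -0.004, 0.005, 0, 0, 0, 1],
    [0, -0.004, 0.005, 0, 0, 0, 1]
  ]
}}

```text
time_s: 15.75
position: [0.4924, 0.1875, 0.0794]
tcp_rot: [[-0.976, 0.216, 0.007], [0.216, 0.976, 0.002], [-0.006, 0.003, -1.0]]
force: [-3.0, 2.0, 5.6]
opening: 0.134
grasp_force: 30.0
```

>>> {"api": "step_arm", "payload": {
  "steps": [
    [-0.015, 0, 0, 0, 0, 0, 1],
    [-0.03, 0, 0, 0, 0, 0, 1],
    [-0.045, 0, 0, 0, 0, 0, 1],
    [-0.06, 0, 0, 0, 0, 0, 1],
    [-0.075, 0, 0, 0, 0, 0, 1],
    [-0.075, 0, 0, 0, 0, 0, 1]
  ]
}}

```text
time_s: 16.25
position: [0.5136, 0.1823, 0.0793]
tcp_rot: [[-0.976, 0.216, 0.005], [0.216, 0.976, 0.001], [-0.004, 0.002, -1.0]]
force: [-1.8, 0.2, -0.0]
opening: 0.134
grasp_force: 30.0
```

>>> {"api": "step_arm", "payload": {
  "steps": [
    [-0.005, 0, 0, 0, 0, 0, 1],
    [-0.01, 0, 0, 0, 0, 0, 1],
    [-0.013, 0, 0, 0, 0, 0, 1],
    [-0.013, 0, 0, 0, 0, 0, 1]
  ]
}}

```text
time_s: 16.58
position: [0.5152, 0.1818, 0.0793]
tcp_rot: [[-0.976, 0.216, 0.0], [0.216, 0.976, 0.002], [0.0, 0.002, -1.0]]
force: [-7.2, 2.0, 10.2]
opening: 0.136
grasp_force: 30.0
```

>>> {"api": "step_arm", "payload": {
  "steps": [
    [-0.005, 0, 0, 0, 0, 0, 1],
    [-0.013, 0, 0, 0, 0, 0, 1],
    [-0.013, 0, 0, 0, 0, 0, 1],
    [-0.013, 0, 0, 0, 0, 0, 1]
  ]
}}

```text
time_s: 16.92
position: [0.5196, 0.1807, 0.0792]
tcp_rot: [[-0.976, 0.216, 0.001], [0.216, 0.976, 0.001], [-0.001, 0.001, -1.0]]
force: [-6.6, 1.3, 8.8]
opening: 0.138
grasp_force: 30.0
```

```bash
python3 - <<'E'
from h import *
from rig import capture
a=capture("side");b=capture("top");pickle.dump((a,b),open("b3.pkl","wb"))
A=cv2.resize(a["image"][180:290,250:360],(400,400),interpolation=3);B=cv2.resize(b["image"][170:260,212:302],(400,400),interpolation=3)
cv2.imwrite("pics/b3.png",np.hstack([A,B])[:,:,::-1])
E
```

```text
(no output)
```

View pics/b3.png

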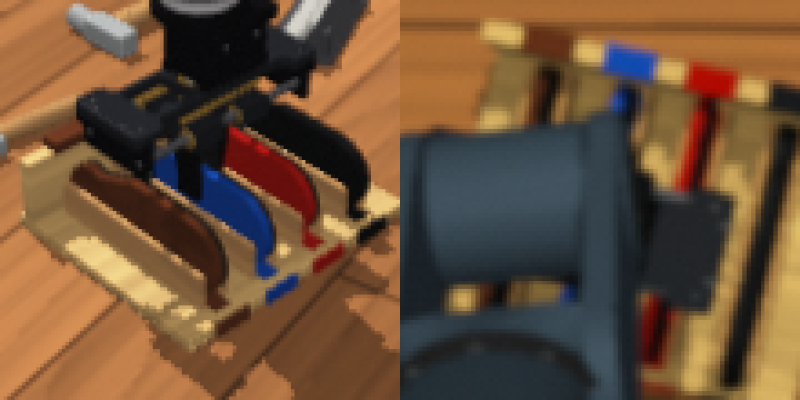

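The blue sole is down in its slot, toe at (270,270) in line with the others. The last push still slid it 4 mm, so I'll keep pushing.

>>> {"api": "step_arm", "payload": {
  "steps": [
    [-0.005, 0, 0, 0, 0, 0, 1],
    [-0.01, 0, 0, 0, 0, 0, 1],
    [-0.01, 0, 0, 0, 0, 0, 1],
    [-0.01, 0, 0, 0, 0, 0, 1]
  ]
}}

```text
time_s: 17.35
position: [0.5221, 0.1801, 0.0793]
tcp_rot: [[-0.976, 0.216, 0.001], [0.216, 0.976, 0.001], [-0.0, 0.001, -1.0]]
force: [-6.9, 1.6, 8.8]
opening: 0.136
grasp_force: 30.0
```

>>> {"api": "step_arm", "payload": {
  "steps": [
    [-0.005, 0, 0, 0, 0, 0, 1],
    [-0.01, 0, 0, 0, 0, 0, 1],
    [-0.01, 0, 0, 0, 0, 0, 1],
    [-0.01, 0, 0, 0, 0, 0, 1]
  ]
}}

```text
time_s: 17.68
position: [0.5237, 0.1797, 0.0793]
tcp_rot: [[-0.976, 0.216, -0.002], [0.216, 0.976, 0.001], [0.002, 0.001, -1.0]]
force: [-8.5, 1.6, 12.5]
opening: 0.135
grasp_force: 30.0
```

>>> {"api": "step_arm", "payload": {
  "steps": [
    [-0.005, 0, 0, 0, 0, 0, 1],
    [-0.01, 0, 0, 0, 0, 0, 1],
    [-0.01, 0, 0, 0, 0, 0, 1],
    [-0.01, 0, 0, 0, 0, 0, 1]
  ]
}}

```text
time_s: 18.02
position: [0.5239, 0.1796, 0.0792]
tcp_rot: [[-0.976, 0.216, -0.008], [0.216, 0.976, 0.002], [0.008, 0.0, -1.0]]
force: [-14.2, 4.1, 14.9]
opening: 0.135
grasp_force: 30.0
```

>>> {"api": "step_arm", "payload": {
  "steps": [
    [-0.005, 0, 0, 0, 0, 0, 1],
    [-0.01, 0, 0, 0, 0, 0, 1],
    [-0.01, 0, 0, 0, 0, 0, 1],
    [-0.01, 0, 0, 0, 0, 0, 1]
  ]
}}

```text
time_s: 18.35
position: [0.5241, 0.1794, 0.0792]
tcp_rot: [[-0.976, 0.216, -0.014], [0.216, 0.976, 0.002], [0.014, -0.001, -1.0]]
force: [-18.3, 7.1, 18.4]
opening: 0.137
grasp_force: 30.0
```

>>> {"api": "step_arm", "payload": {
  "steps": [
    [0.01, 0, 0, 0, 0, 0, 1],
    [0.02, 0, 0, 0, 0, 0, 1],
    [0.02, 0, 0, 0, 0, 0, 0.35],
    [0.02, 0, 0, 0, 0, 0, 0.35],
    [0.02, 0, 0, 0, 0, 0, 0.35],
    [0.02, 0, 0, 0, 0, 0, 0.35]
  ]
}}

```text
time_s: 18.85
position: [0.5292, 0.1788, 0.0788]
tcp_rot: [[-0.976, 0.216, 0.008], [0.216, 0.976, 0.001], [-0.008, 0.003, -1.0]]
force: [0.2, -0.5, -0.2]
opening: 0.303
grasp_force: 0.0
```

>>> {"api": "step_arm", "payload": {
  "steps": [
    [0, 0, -0.05, 0, 0, 0, 0.35],
    [0, 0, -0.1, 0, 0, 0, 0.35],
    [0, 0, -0.2, 0, 0, 0, 0.35],
    [0, 0, -0.3, 0, 0, 0, 0.35],
    [0, 0, -0.4, 0, 0, 0, 0.35],
    [0.1, -0.2, -0.45, 0, 0, 0, 0.35],
    [0.2, -0.4, -0.45, 0, 0, 0, 0.35],
    [0.3, -0.6, -0.45, 0, 0, 0, 0.35]
  ]
}}

```text
time_s: 19.52
position: [0.4498, 0.0817, 0.2123]
tcp_rot: [[-0.977, 0.214, 0.011], [0.214, 0.977, 0.0], [-0.01, 0.003, -1.0]]
force: [0.8, -0.6, 0.4]
opening: 0.326
grasp_force: 0.0
```

>>> {"api": "step_arm", "payload": {
  "steps": [
    [0.2, -0.2, 0, 0, 0, 0, 0.35],
    [0.3, -0.4, 0, 0, 0, 0, 0.35],
    [0.3, -0.6, 0, 0, 0, 0, 0.35],
    [0.3, -0.7, 0, 0, 0, 0, 0.35],
    [0.3, -0.7, 0, 0, 0, 0, 0.35],
    [0.3, -0.7, 0, 0, 0, 0, 0.35]
  ]
}}

```text
time_s: 20.02
position: [0.3152, -0.106, 0.2104]
tcp_rot: [[-0.976, 0.218, 0.008], [0.218, 0.976, -0.001], [-0.008, 0.0, -1.0]]
force: [0.8, -0.6, 1.1]
opening: 0.322
grasp_force: 0.0
```

```bash
python3 - <<'E'
from h import *
from rig import capture
a=capture("side");b=capture("top");pickle.dump((a,b),open("f.pkl","wb"))
A=cv2.resize(a["image"][180:290,250:360],(400,400),interpolation=3);B=cv2.resize(b["image"][170:265,217:312],(400,400),interpolation=3)
cv2.imwrite("pics/f.png",np.hstack([A,B])[:,:,::-1])
E
```

```text
(no output)
```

View pics/f.png

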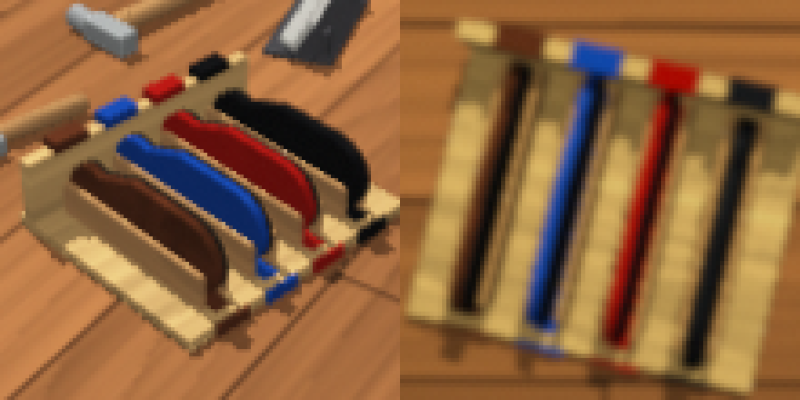

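The final picture shows the blue sole (toe at (540,325) in the right crop) and the red sole (toe at (617,345)) upright in their own slots. Their heels reach the back board like the stored soles', and the arm is clear. Handing in.

```bash
python3 -c "
from rig import *
print(hand_in())"
```

```text
the job is handed in; nothing more can be done
None
```

Job handed in: the red and blue soles stand in their own slots, heels pushed against the back board and released; the final pictures show them in place and the other rack soles undisturbed, but the hand-in returned no verdict.

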